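# Load the analyser, snap its covers shut and register the run

## Robot

A 7-joint arm with a two-finger parallel gripper is mounted at the origin on the work surface. World frame = base frame: x ahead of the robot, y to its left, z up, the work surface at z = 0. Lengths are in m, angles in rad, forces in N, time in s.
With the tool pointing down it reaches from about 0.35 to 0.9 m from the base axis. Payload 19.9 kg.
Tool frame: the origin (TCP) lies between the finger pads; the fingertips stand 19 mm ahead of it and the grasp point (between the pads) is the TCP; z points along the fingers, y is the direction in which the jaws open and shut (so a half turn about z gives the same grasp; the last joint's range is limited). The gripper opens to 94 mm and grips with 3 to 60 N. Pads are 16 mm wide; open, the fingers measure 119 mm over their backs; the gripper's body (75 mm by 177 mm) begins 78 mm behind the grasp point.
Start: joints at [-1.278, 0.417, -0.01, 1.614, 0.005, 1.111, -0.053], TCP at [0.205, 0.59, 0.224] pointing down, gripper open.
Joint ranges: [-2.81, 2.81], [-0.39, 2.02], [-1.27, 1.25], [0.06, 2.57], [-1.19, 4.33], [0.19, 2], [-2.82, 2.82]. Speed limits (rad/s): [1.89, 1.89, 2.39, 2.39, 3.01, 3.01, 3.01].

## Interface

Orientations are given as a 3x3 rotation matrix whose columns are the frame's x, y, z axes.
In Python, from rig import robot gives the robot as it stands. Calls block until the motion is done:
- robot.move_ptp(position, orientation): joint-space move of the TCP to a pose.
- robot.move_linear(position, velocity=0.15, frame=None, threshold=None): straight line of the TCP; frame=None keeps the orientation; velocity is the mean speed in m/s. With threshold (N) it stops when the force on the tool has changed by that much, and returns True; else False.
- robot.goto_joints(angles): joint-space move.
- robot.gripper_to(opening): finger opening in m; the grip force is fixed at half the most; returns when the fingers have stopped.
- robot.pause(seconds).
- robot.ik(position, orientation): joint angles nearest the present ones, or None.
- robot.get_state(): the state.
- robot.grab_frame(name): name is "side" or "top"; returns the picture (384x512x3 uint8, red, green, blue); there is no depth.
- robot.camera_info(name): a dict with "fx", "fy", "cx", "cy" (pixels), "rvec" (rotation vector, rad) and "tvec" (3), from world to camera coordinates, as OpenCV has them. Camera axes: x right, y down, z forward; pixel columns grow to the right and rows downward; lengths in m; the calibration is good to about 2 mm. A picture is of the moment at which its call begins. camera_info takes no time and is no camera call.
A pose or a line that the arm cannot do raises robot.PlanningError and nothing moves.
- robot.sign_off(): hands the job in, once; it reports no verdict.
The state is a dict: "time": time; "qpos": joint angles; "joint_vel": joint speeds; "effort": joint torques, N m; "ee_pos": TCP position; "tool_rot": TCP orientation; "force": force on the tool from outside, world axes, zero at the start; "moment": the same for the moment, N m; "opening": finger opening in m.
Only numpy, scipy, OpenCV 4.12 (cv2) and the standard library are available. Lean on these libraries where they do the work, as an engineer would, in place of code of your own. Each camera call takes 0.05 s, during which the arm holds its last target.

## Task

Lay every sample cassette on the bench flat in a bay of the sample analyser, one to a bay, and press all three bay covers down, those of empty bays too, until each snaps shut and stays. Then pick up the hand-held label reader and aim it squarely at the middle of the run label on the sloping stand, from about 8 cm, holding it steady for two seconds, and stand it upright back in the middle of its charging pad. Leave the bottle and the beaker where they are, and do not drop or knock over the label reader.

Things in the scene. Friction and masses are not known exactly. Their poses are not given: they have to be found in the camera images.
- instrument: Fixed grey sample analyser on the bench, 165 (x) x 330 (y) x 60 mm, three open bays in a row along its y axis, 105 mm apart. Origin: centre of the row on the bench; +x is its back, where the cover hinges are, -x its front. Its place and yaw vary.
- bay_left (a point): Centre of the floor of the leftmost (+y end of the row) bay, 14 mm above the bench; axes as the instrument's (z up). The bay is a shallow tray 50 mm (x) by 70 mm (y) inside, its curb 10 mm high. A steel catch roller (top 62 mm above the bench) stands 57 mm in front of (-x) the bay centre, a hinge block (60 mm high) begins 54 mm behind it.
- bay_mid (a point): Centre of the floor of the middle bay, 14 mm above the bench; axes as the instrument's (z up). The bay is a shallow tray 50 mm (x) by 70 mm (y) inside, its curb 10 mm high. A steel catch roller (top 62 mm above the bench) stands 57 mm in front of (-x) the bay centre, a hinge block (60 mm high) begins 54 mm behind it.
- bay_right (a point): Centre of the floor of the rightmost (-y end of the row) bay, 14 mm above the bench; axes as the instrument's (z up). The bay is a shallow tray 50 mm (x) by 70 mm (y) inside, its curb 10 mm high. A steel catch roller (top 62 mm above the bench) stands 57 mm in front of (-x) the bay centre, a hinge block (60 mm high) begins 54 mm behind it.
- cover_left (a joint): Angle of the leftmost (+y end of the row) bay's cover, rad: 0 = shut, 1.57 = upright, stop at 1.95 (leaning back). Starts at 1.62 to 1.85. Friction holds it when well open; near shut a weak spring lifts it back to 0.3 or more, unless it is pressed until the nib at its front snaps under the catch roller, in the last 0.14 rad; that takes about 6 N straight down at the pressing bar, up to 11 N when pushed aslant. Once snapped it stays at 0.
- cover_left_hinge (a point): Centre of the hinge pin of that cover, 62 mm above the bench, 52 mm behind the bay centre; the hinge axis is the instrument's y. The point turns with the cover: its -x axis points from the hinge to the free edge and its z axis out of the cover's outer face (up when shut).
- cover_left_edge (a point): Middle of the outer (top) face of the white pressing bar, 26 x 70 x 4 mm, near that cover's free edge, 84 mm from the hinge pin; turns with the cover, axes as the hinge point's. The cover is a clear plate 86 mm wide, 6 mm thick, reaching 100 mm from the pin (nib: 108 mm); the bar's face lies 6 mm, the plate's outer face 2 mm, above the pin's level when shut.
- cover_mid (a joint): Angle of the middle bay's cover, rad: 0 = shut, 1.57 = upright, stop at 1.95 (leaning back). Starts at 1.62 to 1.85. Friction holds it when well open; near shut a weak spring lifts it back to 0.3 or more, unless it is pressed until the nib at its front snaps under the catch roller, in the last 0.14 rad; that takes about 6 N straight down at the pressing bar, up to 11 N when pushed aslant. Once snapped it stays at 0.
- cover_mid_hinge (a point): Centre of the hinge pin of that cover, 62 mm above the bench, 52 mm behind the bay centre; the hinge axis is the instrument's y. The point turns with the cover: its -x axis points from the hinge to the free edge and its z axis out of the cover's outer face (up when shut).
- cover_mid_edge (a point): Middle of the outer (top) face of the white pressing bar, 26 x 70 x 4 mm, near that cover's free edge, 84 mm from the hinge pin; turns with the cover, axes as the hinge point's. The cover is a clear plate 86 mm wide, 6 mm thick, reaching 100 mm from the pin (nib: 108 mm); the bar's face lies 6 mm, the plate's outer face 2 mm, above the pin's level when shut.
- cover_right (a joint): Angle of the rightmost (-y end of the row) bay's cover, rad: 0 = shut, 1.57 = upright, stop at 1.95 (leaning back). Starts at 1.62 to 1.85. Friction holds it when well open; near shut a weak spring lifts it back to 0.3 or more, unless it is pressed until the nib at its front snaps under the catch roller, in the last 0.14 rad; that takes about 6 N straight down at the pressing bar, up to 11 N when pushed aslant. Once snapped it stays at 0.
- cover_right_hinge (a point): Centre of the hinge pin of that cover, 62 mm above the bench, 52 mm behind the bay centre; the hinge axis is the instrument's y. The point turns with the cover: its -x axis points from the hinge to the free edge and its z axis out of the cover's outer face (up when shut).
- cover_right_edge (a point): Middle of the outer (top) face of the white pressing bar, 26 x 70 x 4 mm, near that cover's free edge, 84 mm from the hinge pin; turns with the cover, axes as the hinge point's. The cover is a clear plate 86 mm wide, 6 mm thick, reaching 100 mm from the pin (nib: 108 mm); the bar's face lies 6 mm, the plate's outer face 2 mm, above the pin's level when shut.
- cassette1: Loose grey sample cassette, a closed box 40 (x) x 60 (y) x 34 mm high, 90 g, with a white panel on top. Origin: centre of the underside. Lies flat on the bench in front of the instrument at any yaw. All alike; two or three are there, an absent one reads None. In a bay its 60 mm side goes along the instrument's y, either way round, with 5 mm of play all round, its top 10 mm below the shut cover.
- cassette2: Loose grey sample cassette, a closed box 40 (x) x 60 (y) x 34 mm high, 90 g, with a white panel on top. Origin: centre of the underside. Lies flat on the bench in front of the instrument at any yaw. All alike; two or three are there, an absent one reads None. In a bay its 60 mm side goes along the instrument's y, either way round, with 5 mm of play all round, its top 10 mm below the shut cover.
- cassette3: Loose grey sample cassette, a closed box 40 (x) x 60 (y) x 34 mm high, 90 g, with a white panel on top. Origin: centre of the underside. Lies flat on the bench in front of the instrument at any yaw. All alike; two or three are there, an absent one reads None. In a bay its 60 mm side goes along the instrument's y, either way round, with 5 mm of play all round, its top 10 mm below the shut cover.
- reader: Loose hand-held label reader, stamp-shaped, 200 g, 125 mm high, stands upright on its window: foot 60 (x) x 50 (y) x 28 mm, above it a darker handle 40 (x) x 32 (y) mm from 28 to 125 mm. Origin: centre of the underside, where the window is; it looks along its own -z axis. Starts standing in the middle of its pad.
- reader_spot (a point): Point 80 mm straight out of the reader's window (reader's own 0, 0, -80 mm): the middle of its view at the best reading distance.
- pad: Fixed black charging pad of the reader, flat, 100 x 100 x 12 mm. Origin: centre of its underside, on the bench; its top is 12 mm above it. Left or right of the instrument.
- label_stand: Fixed small metal stand, 90 x 105 mm, that carries the run label on a plate sloping 0.42 rad (24 deg) down towards the stand's own -x side (top edge 62 mm high). Origin: centre of its foot on the bench. On the side opposite the pad; its yaw varies.
- label (a point): Centre of the printed bar label (58 x 78 mm, paper) on the stand's sloping face, 45 mm above the bench; z axis = outward normal of the label (up, leaning 0.42 rad to the stand's -x side), y axis along the label's length.
- reagent_bottle: Bystander: loose white bottle, 68 mm across, 160 mm high. Origin: centre of its underside.
- beaker: Bystander: loose open glass cup, 72 mm across, 90 mm high. Origin: centre of its underside.
Things that resemble listed ones, but are neither listed nor needed, are in the scene too. Leave any yellow look-alike of the cassette1 alone. What is shaped like the cassette3 but orange is not meant.

How it is judged:
By the outcome, as a careful person would: the job done as asked, in the order asked, and still so for the second after the job is handed in, with the robot touching nothing.
Of cassette1, cassette2, cassette3 only 2 to 3 are there at a start; the rules pass over those that are not, and their reading is None.
At some moment in a run one of cassette1, cassette2, cassette3 may be knocked a few centimetres aside while the robot is not near it.
It also fails if it takes over 192 s, if anything falls off the work surface, if the arm or the gripper's body presses on something with over 40 N, if the wrist force passes 120 N, or if a joint passes its speed limit or range.

## Working session

There is one attempt and no reset: what is moved stays moved. The work goes in short steps, each a Python script; the robot and the scene stay as the last script left them, time stands still between calls to the robot, and variables do not carry over. Pictures are saved under pics/ and viewed, and the job is handed in when it is done.

```bash
ls -la; mkdir -p pics
python3 - <<'E'
from rig import robot
import cv2
s=robot.get_state();print(s['time'],s['ee_pos'],s['opening'],s['force'])
print(s['tool_rot'])
for n in('side','top'):
    f=robot.grab_frame(n);cv2.imwrite(f'pics/{n}0.png',cv2.resize(f[:,:,::-1],(800,600),interpolation=cv2.INTER_CUBIC));cv2.imwrite(f'pics/{n}0raw.png',f[:,:,::-1])
    print(robot.camera_info(n))
E
```

```text
total 12
drwxr-xr-x  3 agent agent 4096 Dec  6 13:21 .
drwxr-xr-x 23 root  root  4096 Dec  6 13:21 ..
drwxr-xr-x  2 agent agent 4096 Dec  6 13:21 pics
0.0 [0.20466476 0.59017317 0.22382534] 0.09396097718441153 [0.07042631 0.12655983 0.32669974]
[[-9.44812857e-01  3.27610383e-01 -3.20418163e-04]
 [ 3.27610529e-01  9.44812126e-01 -1.17829078e-03]
 [-8.32853265e-05 -1.21823664e-03 -9.99999254e-01]]
{'fx': 377.1237750964542, 'fy': 377.1237750964542, 'cx': 253.81531148217414, 'cy': 196.82523824202306, 'rvec': array([ 2.35207127, -0.47932771,  0.16545648]), 'tvec': array([-0.48814525,  0.17151455,  0.89551254])}
{'fx': 454.41136408279885, 'fy': 454.41136408279885, 'cx': 252.22858950596157, 'cy': 192.2144433589627, 'rvec': array([ 2.12987659, -2.14447625,  0.22460535]), 'tvec': array([-0.01507746,  0.52283258,  1.02351867])}
```

View pics/top0.png

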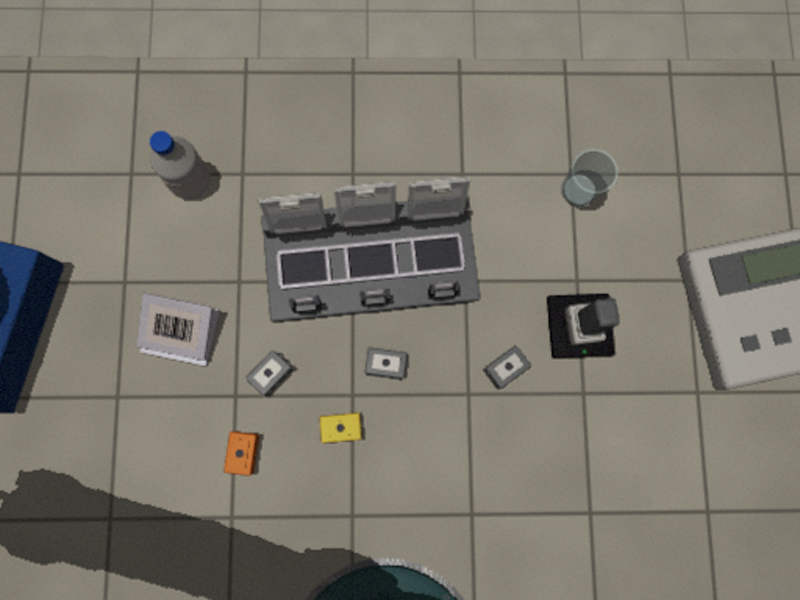

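View pics/side0.png

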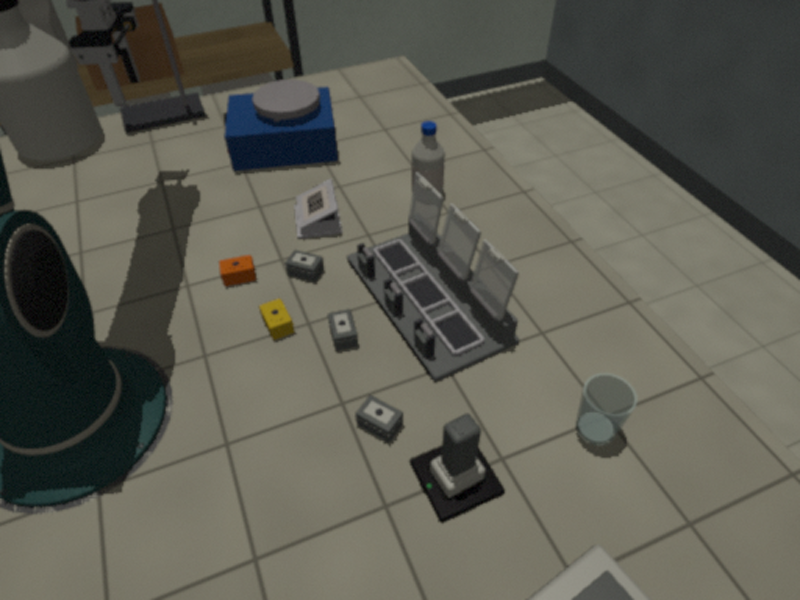

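The top view shows three grey cassettes with white panels, at about (269,372), (386,363) and (508,367) in the 800x600 picture. The look-alikes are orange at (240,453) and yellow at (341,428). The analyser is at (370,255), the pad and reader at (582,325), the label stand at (175,328), the bottle at (175,160) and the beaker at (590,180). I choose the three grey ones and check them in a close crop.

```bash
cat > h.py <<'E'
import numpy as np, cv2
from rig import robot
def cam(n):
    i=robot.camera_info(n);K=np.array([[i['fx'],0,i['cx']],[0,i['fy'],i['cy']],[0,0,1]]);R=cv2.Rodrigues(i['rvec'])[0];return K,R,np.array(i['tvec'])
def ray(n,uv):
    K,R,t=cam(n);d=R.T@np.linalg.solve(K,[uv[0],uv[1],1.]);return -R.T@t,d/np.linalg.norm(d)
def plane(n,uv,z):
    o,d=ray(n,uv);return o+d*(z-o[2])/d[2]
def proj(n,p):
    K,R,t=cam(n);q=K@(R@np.array(p)+t);return q[:2]/q[2]
def tri(uvt,uvs):
    a,d=ray('top',uvt);b,e=ray('side',uvs)
    s=np.linalg.lstsq(np.c_[d,-e],b-a,rcond=None)[0]
    p,q=a+s[0]*d,b+s[1]*e
    return (p+q)/2,np.linalg.norm(p-q)
E
python3 - <<'E'
import cv2,numpy as np
t=cv2.imread('pics/top0raw.png');s=cv2.imread('pics/side0raw.png')
def crop(im,x,y,w,h,k): return cv2.resize(im[y:y+h,x:x+w],(w*k,h*k),interpolation=cv2.INTER_NEAREST)
cv2.imwrite('pics/c1.png',crop(t,80,180,270,140//1,1*2+0) if 0 else crop(t,85,180,265,130,3))
cv2.imwrite('pics/c2.png',crop(t,160,105,160,105,5))
cv2.imwrite('pics/c3.png',np.vstack([crop(s,175,105,65,55,7),crop(t,80,180,65,28,7)]))
cv2.imwrite('pics/c4.png',crop(t,340,180,65,55,10))
E
```

```text
(no output)
```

View pics/c1.png

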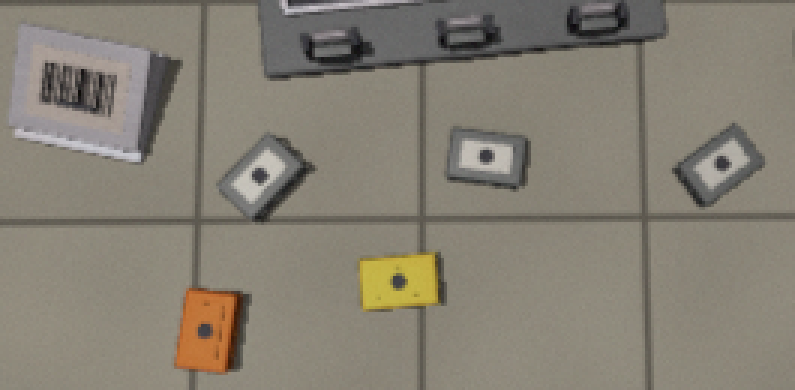

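View pics/c2.png

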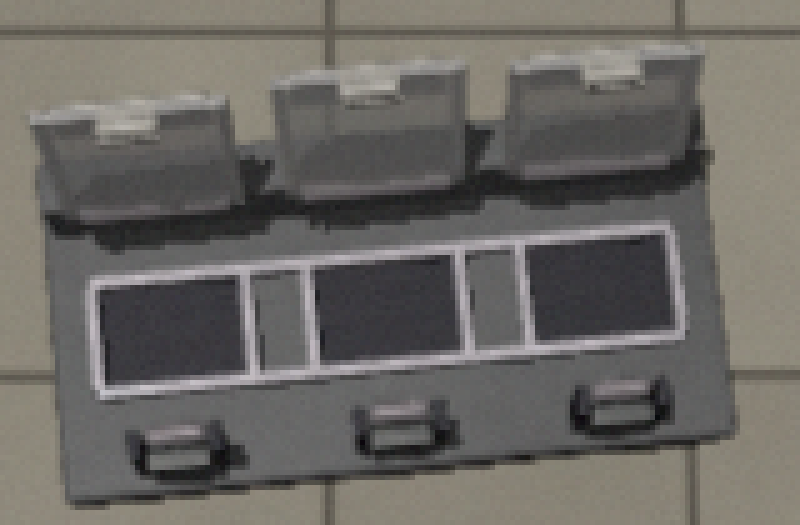

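View pics/c3.png

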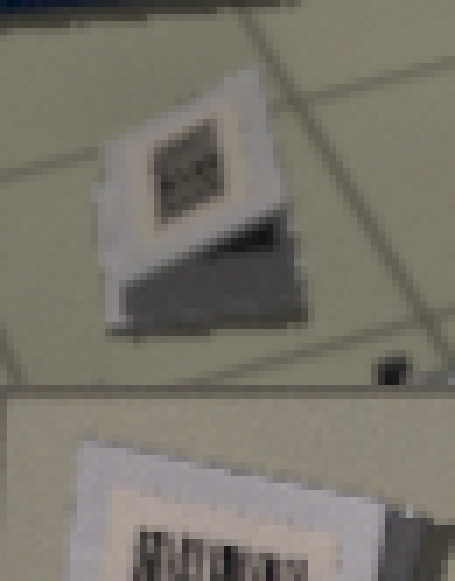

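View pics/c4.png

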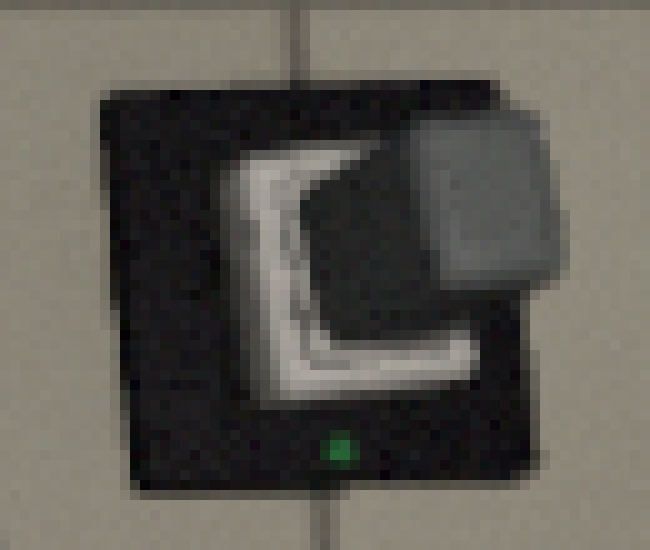

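The crops confirm three plain grey cassettes with white panels, and the orange and yellow ones are clearly different. The stand's white lower lip, the downhill side, faces the robot. Next I measure everything.

```bash
cat > meas.py <<'E'
from h import *
def rect(n,cnt,z):
    p=np.array([plane(n,c,z)[:2] for c in cnt.reshape(-1,2).astype(float)],np.float32)
    (c,wh,a)=cv2.minAreaRect(p)
    b=cv2.boxPoints((c,wh,a)); e1,e2=b[1]-b[0],b[2]-b[1]
    e=e1 if np.linalg.norm(e1)>np.linalg.norm(e2) else e2
    yaw=np.arctan2(-e[0],e[1])  # long axis = y
    yaw=(yaw+np.pi/2)%np.pi-np.pi/2
    return np.array(c),np.sort(wh),yaw
def cassettes(im):
    g=cv2.cvtColor(im,cv2.COLOR_RGB2HSV)
    # bright, low saturation panels on bench (rows below the instrument)
    up=cv2.resize(im,None,fx=4,fy=4,interpolation=cv2.INTER_CUBIC);g=cv2.cvtColor(up,cv2.COLOR_RGB2HSV)
    m=((g[...,2]>170)&(g[...,1]<40)).astype(np.uint8)
    out=[]
    for c in cv2.findContours(m,cv2.RETR_EXTERNAL,cv2.CHAIN_APPROX_NONE)[0]:
        if cv2.contourArea(c)<1200: continue
        cc=(c.astype(float)+.5)/4-.5
        o=rect('top',cc,.034); out.append((np.round(cc.mean((0,1)),1),np.round(o[0],4),np.round(o[1],4),round(o[2],3),cv2.contourArea(c)))
    return out
E
python3 - <<'E'
from meas import *
im=cv2.imread('pics/top0raw.png')[:,:,::-1].copy()
for u in [(172,238),(247,232),(325,234),(112,190),(112,175)]: print(u,im[u[1],u[0]])
for o in cassettes(im): print(*o)
E
```

```text
(172, 238) [65 62 67]
(247, 232) [65 62 69]
(325, 234) [58 60 62]
(112, 190) [136 130 119]
(112, 175) [139 132 121]
[171.  238.1] [0.4173 0.1716] [0.0213 0.039 ] 0.797 2277.5
[325.2 234.3] [ 0.4239 -0.1902] [0.0195 0.0379] 0.602 1890.0
[246.6 231.8] [ 0.4309 -0.0049] [0.0209 0.039 ] -0.149 2162.5
[110.5 227.8] [0.4428 0.3135] [0.0075 0.0997] -0.217 1493.5
[229.3 170.2] [0.5886 0.0232] [0.0582 0.2741] 0.1 13294.0
```

Run:
```python
from meas import *
im=cv2.imread('pics/top0raw.png')[:,:,::-1].copy();si=cv2.imread('pics/side0raw.png')[:,:,::-1].copy()
up=cv2.resize(im,None,fx=4,fy=4,interpolation=cv2.INTER_CUBIC);g=cv2.cvtColor(up,cv2.COLOR_RGB2HSV)
m=((g[...,2]<75)).astype(np.uint8); m[:480]=0
print('dark')
for c in cv2.findContours(m,cv2.RETR_EXTERNAL,cv2.CHAIN_APPROX_NONE)[0]:
    if cv2.contourArea(c)<3000: continue
    cc=(c.astype(float)+.5)/4-.5; x=cc.mean((0,1))
    if x[1]>300: continue
    for z in (.012,.014,.024):
        o=rect('top',cc,z); print(np.round(x,1),z,*[np.round(k,4) for k in o],cv2.contourArea(c))
m=((g[...,2]>125)&(g[...,1]<60)&(g[...,0]>120)&(g[...,0]<175)).astype(np.uint8)*255
m2=((g[...,2]>120)).astype(np.uint8)*255
cv2.imwrite('pics/m1.png',m[440:860,640:1300])
for x,y in [(205,160),(186,155),(218,182),(215,165),(181,165)]: print(x,y,im[y,x],g[4*y,4*x])
for (x,y) in [(94,205),(108,199),(110,210),(130,205)]: print('stand',x,y,im[y,x],cv2.cvtColor(im,cv2.COLOR_RGB2HSV)[y,x])
for (x,y) in [(200,123),(194,133),(203,133),(212,122),(190,145)]: print('standS',x,y,si[y,x],cv2.cvtColor(si,cv2.COLOR_RGB2HSV)[y,x])
```

```text
darkTraceback (most recent call last):
  File "<stdin>", line 11, in <module>
  File "meas.py", line 3, in rect
    p=np.array([plane(n,c,z)[:2] for c in cnt.reshape(-1,2).astype(float)],np.float32)
                ~~~~~^^^^^^^
  File "h.py", line 8, in plane
    o,d=ray(n,uv);return o+d*(z-o[2])/d[2]
        ~~~^^^^^^
  File "h.py", line 6, in ray
    K,R,t=cam(n);d=R.T@np.linalg.solve(K,[uv[0],uv[1],1.]);return -R.T@t,d/np.linalg.norm(d)
          ~~~^^^
  File "h.py", line 4, in cam
    i=robot.camera_info(n);K=np.array([[i['fx'],0,i['cx']],[0,i['fy'],i['cy']],[0,0,1]]);R=cv2.Rodrigues(i['rvec'])[0];return K,R,np.array(i['tvec'])
ValueError: time passes only in moves, steps and waits
```

Camera_info is rate-limited, so I'll cache it.

```bash
sed -i 's/^def cam(n):/import functools\n@functools.lru_cache(None)\ndef cam(n):/' h.py
cat > m2.py <<'E'
from meas import *
im=cv2.imread('pics/top0raw.png')[:,:,::-1].copy();si=cv2.imread('pics/side0raw.png')[:,:,::-1].copy()
up=cv2.resize(im,None,fx=4,fy=4,interpolation=cv2.INTER_CUBIC);g=cv2.cvtColor(up,cv2.COLOR_RGB2HSV)
m=((g[...,2]<75)).astype(np.uint8); m[:480]=0
print('dark')
for c in cv2.findContours(m,cv2.RETR_EXTERNAL,cv2.CHAIN_APPROX_NONE)[0]:
    if cv2.contourArea(c)<3000: continue
    cc=(c.astype(float)+.5)/4-.5; x=cc.mean((0,1))
    if x[1]>300: continue
    for z in (.012,.014,.024):
        o=rect('top',cc,z); print(np.round(x,1),z,*[np.round(k,4) for k in o],cv2.contourArea(c))
for x,y in [(205,160),(186,155),(218,182),(215,165),(181,165)]: print(x,y,im[y,x],g[4*y,4*x])
for (x,y) in [(94,205),(108,199),(110,210),(130,205)]: print('stand',x,y,im[y,x],cv2.cvtColor(im,cv2.COLOR_RGB2HSV)[y,x])
for (x,y) in [(200,123),(194,133),(203,133),(212,122),(190,145)]: print('standS',x,y,si[y,x],cv2.cvtColor(si,cv2.COLOR_RGB2HSV)[y,x])
print(g[...,2].max())
E
python3 m2.py
python3 - <<'E'
import cv2,numpy as np
t=cv2.imread('pics/top0raw.png');s=cv2.imread('pics/side0raw.png')
def crop(im,x,y,w,h,k): return cv2.resize(im[y:y+h,x:x+w],(w*k,h*k),interpolation=cv2.INTER_CUBIC)
a=crop(t,84,182,60,56,10);cv2.imwrite('pics/d1.png',a)
b=crop(s,182,110,44,46,12);cv2.imwrite('pics/d2.png',b)
E
```

```text
dark
[232.3 197.9] 0.012 [0.5284 0.011 ] [0.0362 0.3197] 0.0911 5832.0
[232.3 197.9] 0.014 [0.528 0.011] [0.0361 0.3191] 0.0911 5832.0
[232.3 197.9] 0.024 [0.5262 0.011 ] [0.0358 0.3162] 0.0911 5832.0
[372.9 207.1] 0.012 [ 0.4892 -0.3134] [0.1036 0.1088] 0.0175 24086.0
[372.9 207.1] 0.014 [ 0.4889 -0.3128] [0.1034 0.1086] 0.0175 24086.0
[372.9 207.1] 0.024 [ 0.4874 -0.3098] [0.1025 0.1076] 0.0175 24086.0
[447.2 206.1] 0.012 [ 0.4947 -0.4977] [0.0174 0.2197] -1.3615 4965.5
[447.2 206.1] 0.014 [ 0.4944 -0.4968] [0.0173 0.2193] -1.3615 4965.5
[447.2 206.1] 0.024 [ 0.4928 -0.4921] [0.0172 0.2172] -1.3615 4965.5
[ 19.3 212.6] 0.012 [0.4823 0.5384] [0.0649 0.2505] 1.3246 37951.5
[ 19.3 212.6] 0.014 [0.482  0.5374] [0.0648 0.2501] 1.3246 37951.5
[ 19.3 212.6] 0.024 [0.4806 0.5326] [0.0642 0.2478] 1.3246 37951.5
[193.8 170.5] 0.012 [0.5844 0.1231] [0.0471 0.0682] 0.1026 7873.5
[193.8 170.5] 0.014 [0.5839 0.1229] [0.047  0.0681] 0.1026 7873.5
[193.8 170.5] 0.024 [0.5816 0.1219] [0.0466 0.0674] 0.1026 7873.5
[236.8 166.2] 0.012 [0.595  0.0177] [0.0469 0.0683] 0.1013 7817.5
[236.8 166.2] 0.014 
[... 364 characters left out ...]
31] 0.1021 14160.5
[237.6 143.6] 0.014 [0.6604 0.0213] [0.0489 0.3324] 0.1021 14160.5
[237.6 143.6] 0.024 [0.6573 0.0212] [0.0485 0.3294] 0.1021 14160.5
205 160 [81 78 82] [156  10 122]
186 155 [100 100 100] [ 0  3 90]
218 182 [105 104 102] [15 12 85]
215 165 [100 102 100] [ 75   5 100]
181 165 [64 63 68] [125  24  63]
stand 94 205 [158 152 151] [  4  11 158]
stand 108 199 [168 157 150] [ 12  27 168]
stand 110 210 [114 106 102] [ 10  27 114]
stand 130 205 [164 157 161] [163  11 164]
standS 200 123 [138 131 122] [ 17  30 138]
standS 194 133 [142 136 128] [ 17  25 142]
standS 203 133 [80 74 70] [12 32 80]
standS 212 122 [130 128 126] [ 15   8 130]
standS 190 145 [131 128 125] [ 15  12 131]
212
```

View pics/d1.png

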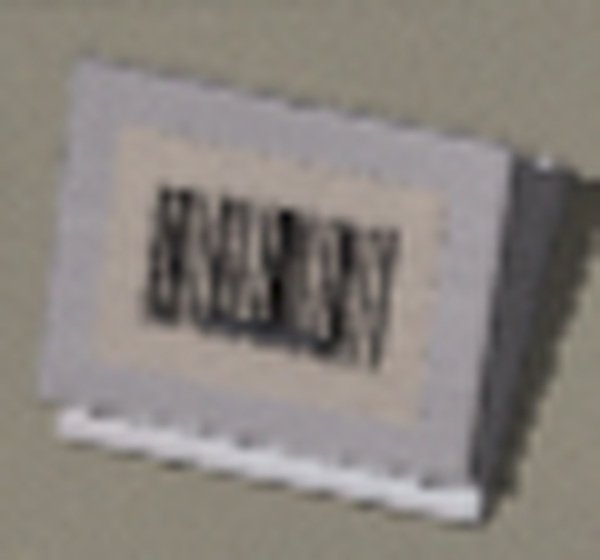

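View pics/d2.png

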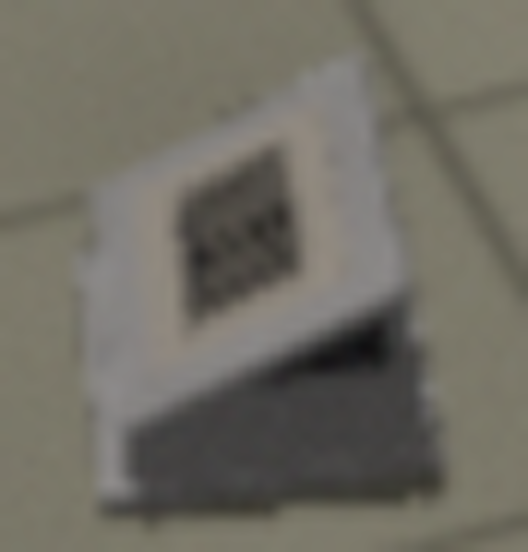

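Run:
```python
from meas import *
T=lambda u,v:(84+(u+.5)/10-.5,182+(v+.5)/10-.5)
S=lambda u,v:(182+(u+.5)/12-.5,110+(v+.5)/12-.5)
top=[T(122,125),T(447,183),T(420,425),T(98,365)]
sid=[S(322,110),S(340,270),S(155,375),S(140,185)]
P=[]
for a,b in zip(top,sid):
    p,e=tri(a,b);P.append(p);print(np.round(p,4),round(e,4))
P=np.array(P);c=P.mean(0);print('c',c)
n=np.cross(P[2]-P[0],P[1]-P[3]);n/=np.linalg.norm(n);n*=np.sign(n[2]);print('n',n,np.arccos(n[2]),'yaw',np.arctan2(-n[1],-n[0]))
print([np.linalg.norm(P[i]-P[(i+1)%4]) for i in range(4)])
# diag intersect on z=.045
A=np.array(top);d1=A[2]-A[0];d2=A[3]-A[1]
s=np.linalg.solve(np.c_[d1,-d2],A[1]-A[0]);x=A[0]+s[0]*d1;print('px',x,'centre z.045',plane('top',x,.045))
for a,b,z in [(T(85,60),T(510,150),.062),(T(60,405),T(480,488),.02),(T(122,125),T(447,183),.056),(T(98,365),T(420,425),.033)]:
    p,q=plane('top',a,z),plane('top',b,z);e=p-q;print(z,np.round(p,4),np.round(q,4),'L',np.linalg.norm(e),'yaw',np.arctan2(-e[0],e[1]))
# pad, reader
t4=lambda u,v:(340+(u+.5)/10-.5,180+(v+.5)/10-.5)
pc=[plane('top',t4(*k),.012) for k in [(100,92),(500,80),(540,480),(133,492)]];pc=np.array(pc)
print('pad',pc.mean(0),[np.linalg.norm(pc[i]-pc[(i+1)%4]) for i in range(4)])
for i,j in((0,1),(3,2)): e=pc[i]-pc[j];print(np.arctan2(-e[0],e[1]))
for i,j in((0,3),(1,2)): e=pc[i]-pc[j];print(np.arctan2(e[1],e[0]))
h=np.array([plane('top',t4(*k),.125) for k in [(412,118),(543,112),(560,275),(440,287)]])
print('handle',h.mean(0),[np.linalg.norm(h[i]-h[(i+1)%4]) for i in range(4)])
for i,j in((0,1),(3,2)): e=h[i]-h[j];print(np.arctan2(-e[0],e[1]))
f=np.array([plane('top',t4(*k),.040) for k in [(245,158),(285,385),(478,370)]])
print('foot top corners',f, np.linalg.norm(f[0]-f[1]),np.linalg.norm(f[1]-f[2]),'c',(f[0]+f[2])/2)
for nn in('top','side'): print(nn,ray(nn,(0,0))[0])
```

```text
[0.5179 0.345  0.0548] 0.0017
[0.5006 0.268  0.062 ] 0.0059
[0.4495 0.2779 0.0369] 0.002
[0.4657 0.3518 0.0409] 0.0023
c [0.48341264 0.31068516 0.04864365]
n [-0.33835891  0.09471745  0.93623814] 0.35902986437757806 yaw -0.2729455457029222
[np.float64(0.07930628061024396), np.float64(0.0578076542025183), np.float64(0.0757017049297714), np.float64(0.054474848219790505)]
px [110.63575024 209.0356546 ] centre z.045 [0.48490916 0.31178559 0.045     ]
0.062 [0.5328 0.3519 0.062 ] [0.5112 0.2535 0.062 ] L 0.10072816993530594 yaw -0.21589196499035113
0.02 [0.4577 0.3671 0.02  ] [0.4374 0.2674 0.02  ] L 0.10176077964471553 yaw -0.2015186003467714
0.056 [0.5186 0.3446 0.056 ] [0.5046 0.2692 0.056 ] L 0.0766908839375953 yaw -0.1836278161377787
0.033 [0.4655 0.3545 0.033 ] [0.4509 0.2788 0.033 ] L 0.07702993952431095 yaw -0.1908310368083997
pad [ 0.48898867 -0.31020976  0.012     ] [np.float64(0.09931929104447736), np.float64(0.09889010567629825), np.float64(0.09943975946514155), np.float64(0.09856111856900292)]
0.026086364684990905
0.022786917965618
0.03300203079317742
0.03419178917035696
handle [ 0.49128583 -0.31580216  0.125     ] [np.float64(0.029230158122634645), np.float64(0.03638247725111358), np.float64(0.026788207299362432), np.float64(0.03785230482541919)]
0.04169699534998901
0.09398989976524201
foot top corners [[ 0.51544066 -0.28606923  0.04      ]
 [ 0.46081432 -0.29263705  0.04      ]
 [ 0.46412063 -0.33893185  0.04      ]] 0.05501975756795055 0.0464127224200769 c [ 0.48978065 -0.31250054  0.04      ]
top [0.32755874 0.0101112  1.10171446]
side [ 0.27611395 -0.63872585  0.76513795]
```

The positions agree with the given sizes: bay pitch 105.7 mm, pad 99 mm, label 77x57 mm. Instrument yaw is 0.10, with bay_mid at (0.594, 0.018). The label is at (0.485, 0.312), yaw about −0.2. Starting with the left cassette.

```bash
cat > act.py <<'E'
from meas import *
YI=0.1015
BAY={'left':np.array([.5836,.1229]),'mid':np.array([.594,.0177]),'right':np.array([.6044,-.0876])}
def down(yaw):
    a,b=-np.sin(yaw),np.cos(yaw);return np.array([[-b,a,0],[a,b,0],[0,0,-1.]])
def st(msg=''):
    s=robot.get_state();print(msg,'t=%.1f'%s['time'],np.round(s['ee_pos'],4),'op %.4f'%s['opening'],'F',np.round(s['force'],1));return s
def shot(n,tag):
    f=robot.grab_frame(n);cv2.imwrite(f'pics/{tag}_{n}.png',cv2.resize(f[:,:,::-1],(800,600),interpolation=cv2.INTER_CUBIC));cv2.imwrite(f'pics/{tag}_{n}_raw.png',f[:,:,::-1]);return f
def pick(xy,yaw):
    robot.move_ptp([*xy,.13],down(yaw));robot.move_linear([*xy,.033],.15)
    robot.gripper_to(.045);st('gripped');robot.move_linear([*xy,.17],.25)
def place(b):
    xy=BAY[b]
    robot.move_ptp([*xy,.17],down(YI));robot.move_linear([*xy,.07],.2)
    hit=robot.move_linear([*xy,.048],.06,threshold=8);st(f'down hit={hit}')
    robot.gripper_to(.09);robot.move_linear([*xy,.17],.25)
E
python3 - <<'E'
from act import *
pick((.4173,.1716),.797);s=st('lift')
shot('side','p1')
place('left');st('placed')
shot('top','p1');
E
```

```text
gripped t=3.3 [0.4174 0.1717 0.0332] op 0.0604 F [-1.1 -0.1  6.2]
lift t=4.0 [0.4168 0.1714 0.169 ] op 0.0594 F [-0.8  0.4 -0.6]
down hit=True t=5.9 [0.5834 0.123  0.047 ] op 0.0600 F [-0.9  0.7  6.6]
placed t=7.2 [0.5835 0.123  0.1702] op 0.0901 F [-1.2 -1.1 -0.2]
```

View pics/p1_top.png

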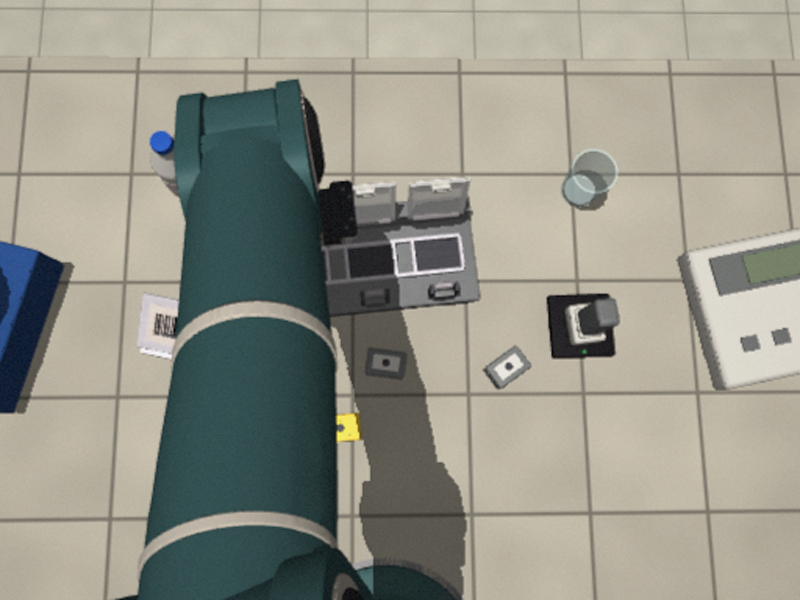

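View pics/p1_side.png

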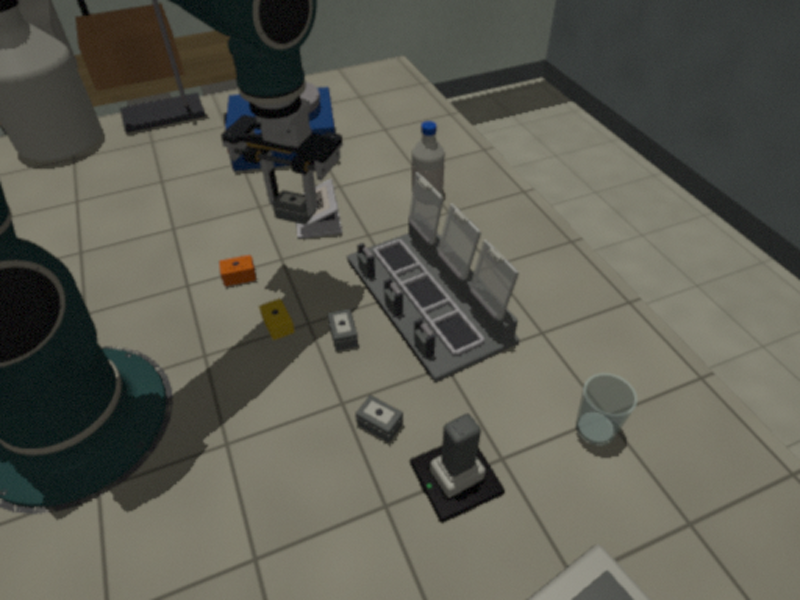

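The first cassette was carried held, with opening 60 mm, and contact came at 47 mm as predicted. The other two are unmoved at (386,363) and (508,367), so I take the middle one.

Run:
```python
from act import *
pick((.4309,-.0049),-.149);s=st('lift')
place('mid');st('placed')
f=shot('top','p2');shot('side','p2')
for o in cassettes(f): print(*o)
```

```text
gripped t=9.4 [ 0.4311 -0.0048  0.0333] op 0.0599 F [-0.8  0.9  7.3]
lift t=10.1 [ 0.4303 -0.0048  0.169 ] op 0.0598 F [-0.7 -0.  -0.8]
down hit=True t=11.9 [0.5938 0.0178 0.047 ] op 0.0602 F [-1.3  0.1  7.7]
placed t=13.2 [0.5939 0.0178 0.1702] op 0.0902 F [-0.4 -0.4 -0.2]
[ 30.9 357.5] [0.1527 0.4713] [0.1053 0.1512] 0.003 42038.5
[ 96.6 348.5] [0.1641 0.3209] [0.0817 0.1336] 0.004 21360.5
[341.  357.2] [ 0.148  -0.2148] [0.1151 0.1661] -0.005 61623.0
[426.6 357.7] [ 0.1467 -0.3878] [0.1163 0.1646] -0.002 50522.0
[469.9 356.1] [ 0.1458 -0.5109] [0.0641 0.1178] 1.556 15121.0
[183.8 323.4] [0.2236 0.1374] [0.0314 0.1893] -0.009 6609.5
[ 35.5 293.6] [0.2962 0.4787] [0.1645 0.1648] -0.002 80297.0
[108.7 291.1] [0.296  0.3053] [0.166  0.1661] -0.0 81295.5
[297.1 278.5] [ 0.322  -0.1196] [0.0098 0.1126] -1.569 1999.0
[337.8 290.1] [ 0.2957 -0.2146] [0.1657 0.1659] -0.002 82056.0
[412.1 289.5] [ 0.2959 -0.3884] [0.1662 0.1666] 0.003 82234.5
[484.  288.9] [ 0.2957 -0.5549] [0.1524 0.1649] 1.567 64058.5
[493.2 246.1] [ 0.397  -0.5859] [0.0202 0.098 ] 0.007 2760.0
[325.1 234.2] [ 0.4239 -0.1
[... 1682 characters left out ...]
0.9598 -0.5801] [0.1026 0.2018] 0.007 31794.5
[334.8  28.3] [ 0.9593 -0.2322] [0.1045 0.5456] 0.0 113565.0
[125.4  28.1] [0.9592 0.2926] [0.1044 0.5361] 0.004 115949.0
[11.8 20.4] [0.9699 0.5869] [0.065 0.083] -1.553 11252.0
[469.9   3.1] [ 1.0274 -0.5954] [0.021  0.1708] 0.008 7183.0
[403.2   2.9] [ 1.0261 -0.4189] [0.0209 0.1715] 0.008 6876.0
[336.3   2.8] [ 1.0259 -0.2429] [0.0187 0.1718] 0.008 6701.5
[268.6   2.6] [ 1.0245 -0.066 ] [0.0186 0.1709] 0.008 6381.5
[200.3   2.4] [1.0243 0.1104] [0.0164 0.1719] 0.008 5882.5
[131.8   2.2] [1.0233 0.2867] [0.0156 0.1712] 0.008 5555.5
[62.5  1.9] [1.023  0.4628] [0.0134 0.1704] 0.008 4828.0
[12.5  1.7] [1.0228 0.5885] [0.012  0.0666] 0.008 1731.0
```

View pics/p2_top.png

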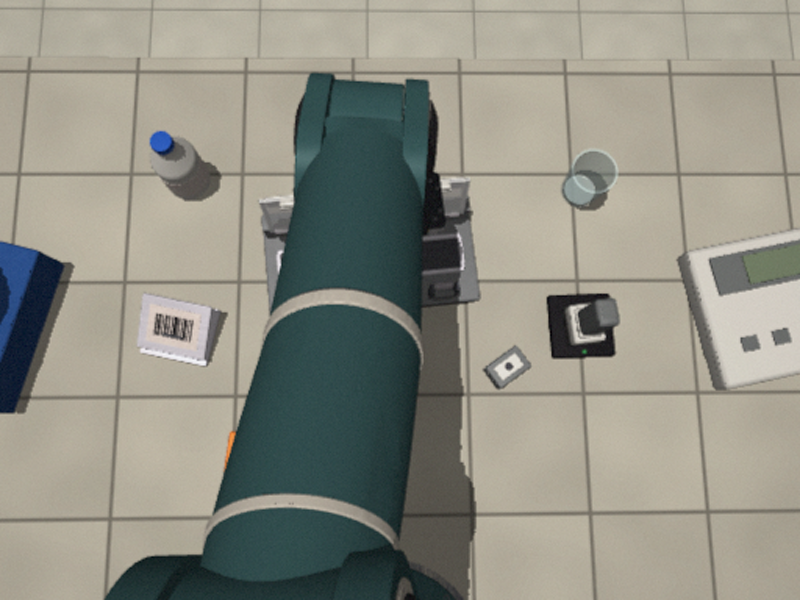

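View pics/p2_side.png

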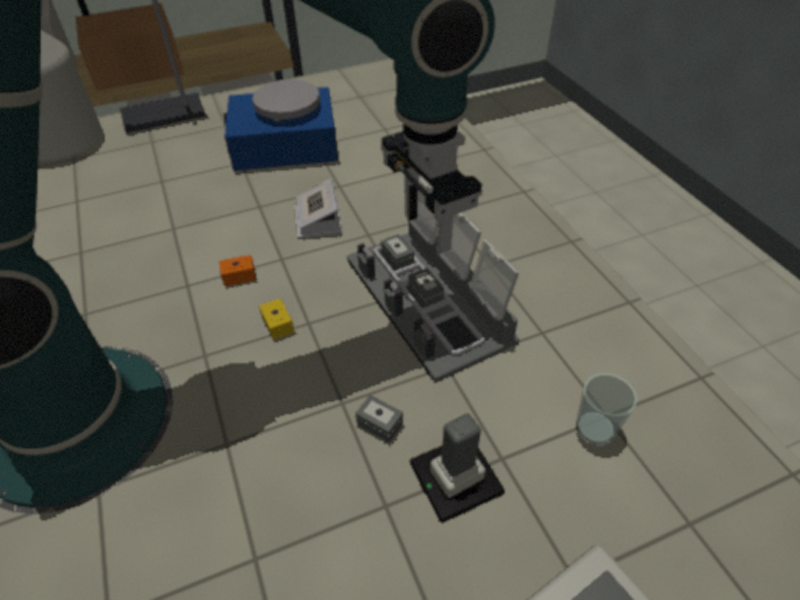

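The side view shows both cassettes lying in their bays at (397,250) and (428,285). The third is unmoved at (0.4239, −0.1903), yaw 0.61.

```bash
python3 - <<'E'
from act import *
pick((.4239,-.1903),.606);s=st('lift')
place('right');st('placed')
robot.gripper_to(0.0)
robot.move_ptp([.45,-.45,.3],down(0));st()
f=shot('top','p3');shot('side','p3')
E
python3 - <<'E'
import cv2
f=cv2.imread('pics/p3_top_raw.png');cv2.imwrite('pics/p3c.png',cv2.resize(f[100:210,155:315],(800,550),interpolation=cv2.INTER_CUBIC))
E
```

```text
gripped t=15.7 [ 0.424  -0.1903  0.0332] op 0.0599 F [-1.3  0.4  6.7]
lift t=16.4 [ 0.4234 -0.19    0.169 ] op 0.0597 F [-0.3  0.7 -1.4]
down hit=True t=18.4 [ 0.6042 -0.0874  0.0471] op 0.0597 F [-1.6  0.6  7.2]
placed t=19.6 [ 0.6043 -0.0874  0.1701] op 0.0901 F [-0.5 -0.1 -0.4]
 t=22.6 [ 0.4511 -0.4487  0.2994] op 0.0006 F [ 0.8 -0.3  0.7]
```

View pics/p3c.png

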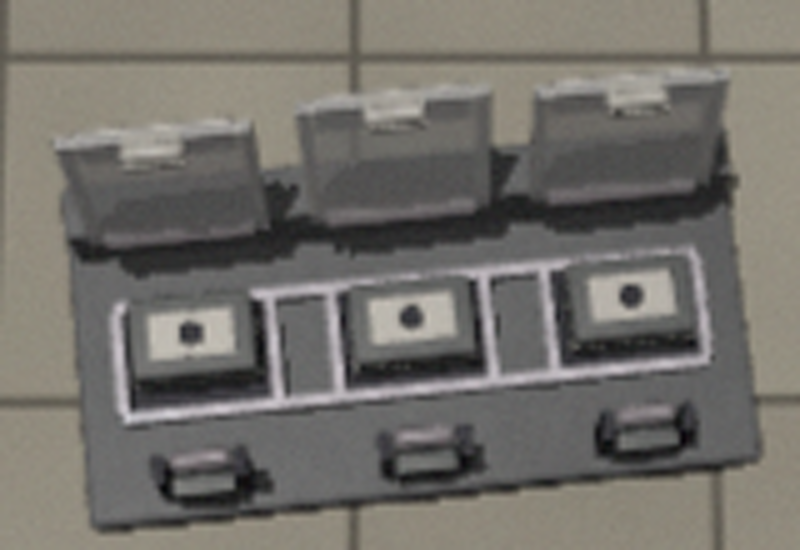

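View pics/p3_side.png

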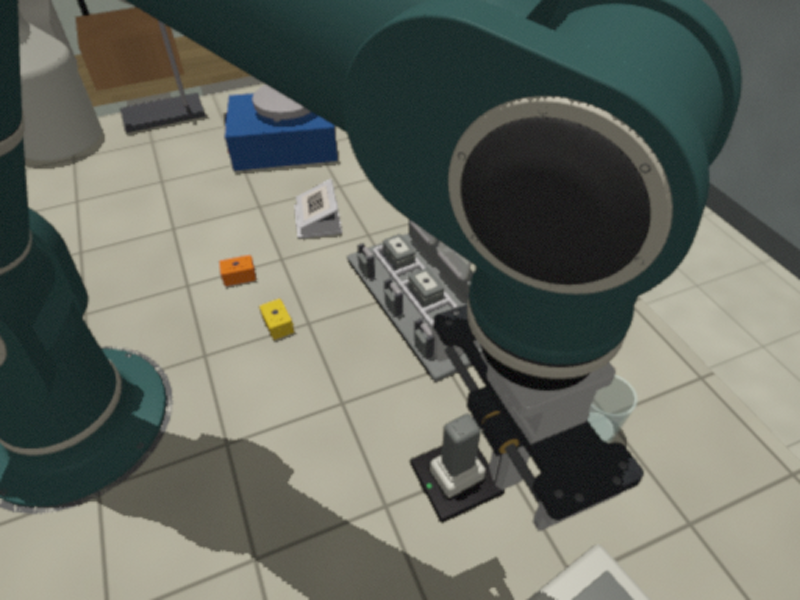

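All three look seated. I'll confirm with the panel centres at z=0.048 against the bay centres, then close the right cover.

```bash
cat >> act.py <<'E'
def IF(b,x,y=0):  # instrument-axes offset from bay centre
    c,s=np.cos(YI),np.sin(YI);return BAY[b]+[c*x-s*y,s*x+c*y]
def shut(b,r=.090,th0=1.98,dw=.0025):
    R=down(YI)
    def pose(th,extra=0):
        o=.006-extra
        x=.052-r*np.cos(th)+o*np.sin(th)+.008; z=.062+r*np.sin(th)+o*np.cos(th)+.019
        return np.array([*IF(b,x),z])
    p=pose(th0)+0
    q=np.array([*IF(b,.052+.075),.21])
    robot.move_ptp(q,R)
    robot.move_linear([q[0],q[1],pose(1.9)[2]],.2)
    s0=st('behind')
    for th in np.r_[np.linspace(1.9,.25,12)]:
        hit=robot.move_linear(pose(th,.002),.12,threshold=25)
        if hit: st('HIT th=%.2f'%th);break
    st('bent')
    hit=robot.move_linear(pose(0,dw),.04,threshold=30);st(f'press {hit}')
    robot.pause(.2);s=st('hold')
    robot.move_linear(s['ee_pos']+[0,0,.10],.2);st('up')
E
python3 - <<'E'
from act import *
f=cv2.imread('pics/p3_top_raw.png')[:,:,::-1].copy()
up=cv2.resize(f,None,fx=4,fy=4,interpolation=cv2.INTER_CUBIC);g=cv2.cvtColor(up,cv2.COLOR_RGB2HSV)
m=((g[...,2]>165)&(g[...,1]<45)).astype(np.uint8)
for c in cv2.findContours(m,cv2.RETR_EXTERNAL,cv2.CHAIN_APPROX_NONE)[0]:
    a=cv2.contourArea(c);cc=(c.astype(float)+.5)/4-.5;x=cc.mean((0,1))
    if 1200<a<4000 and 180<x[0]<300 and 130<x[1]<190:
        o=rect('top',cc,.048);print(np.round(x,1),np.round(o[0],4),np.round(o[1],4),round(o[2],3))
print(BAY)
for b in BAY:
    for th in(1.9,1.5,1,.5,0): 
        pass
print(IF('right',.127),robot.ik(np.array([*IF('right',.127),.21]),down(YI)) is not None)
E
```

```text
[192.6 166.3] [0.5861 0.1222] [0.021  0.0391] 0.102
[236.8 163.1] [0.5937 0.0172] [0.021  0.0387] 0.116
[280.9 158.6] [ 0.6043 -0.0881] [0.0207 0.0381] 0.121
{'left': array([0.5836, 0.1229]), 'mid': array([0.594 , 0.0177]), 'right': array([ 0.6044, -0.0876])}
[ 0.73074637 -0.07473162] True
```

Run:
```python
from act import *
shut('right')
robot.move_ptp([.45,-.45,.3],down(0));st()
f=shot('top','q1');shot('side','q1')
cv2.imwrite('pics/q1c.png',cv2.resize(f[100:210,155:315,::-1],(800,550),interpolation=cv2.INTER_CUBIC))
```

```text
behind t=24.8 [ 0.7305 -0.0755  0.1644] op 0.0003 F [-0.1  0.4  0.9]
bent t=28.1 [ 0.5783 -0.0902  0.1073] op 0.0004 F [-0.2  0.   1.1]
press True t=28.7 [ 0.5757 -0.0909  0.0869] op -0.0001 F [-5.7  0.8 18.9]
hold t=28.9 [ 0.5757 -0.0909  0.0869] op 0.0003 F [-5.2  0.7 19.3]
up t=29.5 [ 0.5752 -0.0906  0.1856] op 0.0008 F [-0.7 -0.2 -0.1]
 t=31.0 [ 0.4511 -0.4487  0.2994] op 0.0007 F [-0.2 -0.2  0.6]
```

View pics/q1c.png

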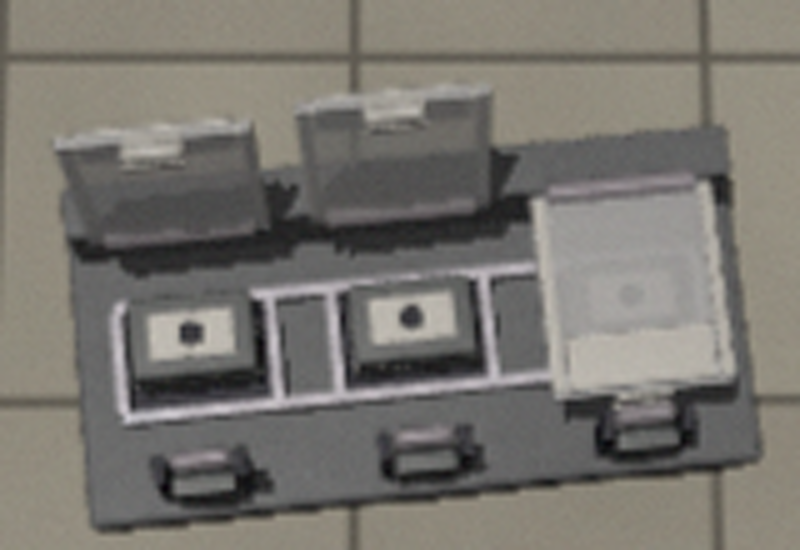

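The right cover is flat. The tip stopped at z=0.068, the given shut height, with 19 N. Next the middle and left covers.

Run:
```python
from act import *
shut('mid')
shut('left')
robot.move_ptp([.45,-.45,.3],down(0));st()
f=shot('top','q2')
shot('side','q2')
for b in BAY: print(b,[np.round(proj('top',[*IF(b,-.032,s*.035),.068]),1) for s in(1,-1)])
g=f.copy()
for b in BAY:
  for s in (1,-1):
    for x in(-.019,-.045):
      u=proj('top',[*IF(b,x,s*.035),.068]);cv2.circle(g,tuple(int(round(k)) for k in u),0,(255,0,0),-1)
cv2.imwrite('pics/q2c.png',cv2.resize(g[100:210,155:315,::-1],(800,550),interpolation=cv2.INTER_NEAREST))
```

```text
behind t=33.5 [0.7202 0.0298 0.1644] op 0.0001 F [ 0.4 -0.2 -0. ]
bent t=36.9 [0.568  0.015  0.1073] op 0.0005 F [ 0.5 -0.1  0.6]
press True t=37.2 [0.567  0.0148 0.0967] op 0.0007 F [ 1.  -1.   0.9]
hold t=37.4 [0.5668 0.0149 0.0968] op 0.0005 F [ 1.1 -0.7  0.9]
up t=38.1 [0.5662 0.0151 0.1958] op -0.0000 F [ 0.2 -0.  -0.7]
behind t=39.2 [0.7095 0.1349 0.1645] op 0.0003 F [ 0.2 -0.5  0. ]
bent t=42.6 [0.5576 0.1202 0.1073] op 0.0004 F [-0.4 -0.7 -0.3]
press True t=43.2 [0.5549 0.1201 0.0869] op 0.0005 F [-6.9 -1.  21.5]
hold t=43.4 [0.5549 0.1201 0.0869] op 0.0006 F [-5.9 -1.1 21.6]
up t=44.0 [0.5544 0.1202 0.1856] op 0.0005 F [-0.4  0.3 -0.4]
 t=46.1 [ 0.4508 -0.4492  0.2997] op 0.0009 F [0.5 0.7 0.3]
left [array([177.6, 180.2]), array([207.8, 177.1])]
mid [array([223.1, 175.6]), array([253. , 172.6])]
right [array([268.3, 171.1]), array([297.9, 168.1])]
```

View pics/q2c.png

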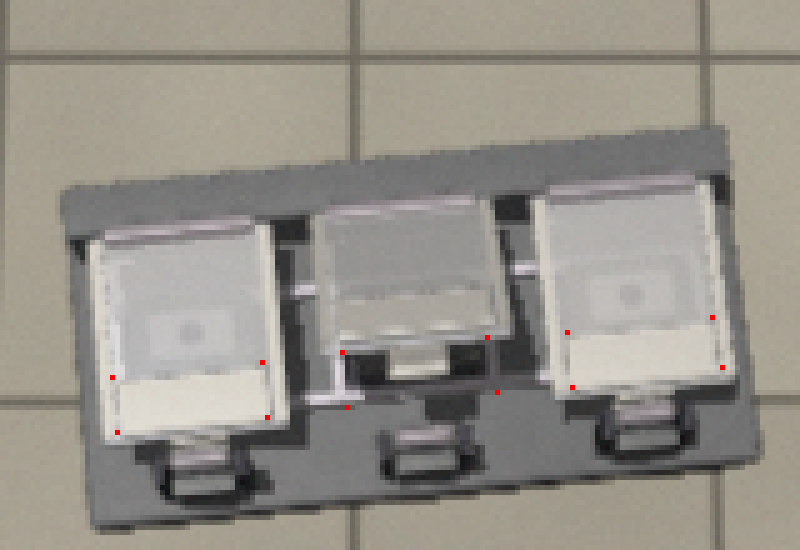

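View pics/q2_side.png

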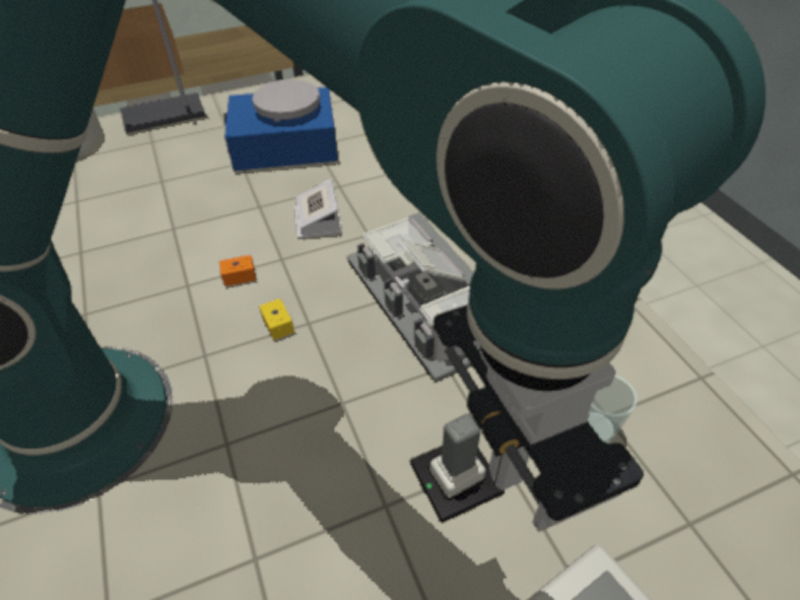

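The left and right covers are shut, and their bars match the predicted red corners. The middle one's press stopped early on a transient at z=0.097 and the cover sprang back. I repeat it, following the arc down slowly.

```bash
sed -i 's/hit=robot.move_linear(pose(0,dw),.04,threshold=30);st(f.press {hit}.)/robot.move_linear(pose(.12,.002),.05);st("mid")\n    hit=robot.move_linear(pose(0,dw),.03,threshold=30);st(f"press {hit}")/' act.py
python3 - <<'E'
from act import *
shut('mid')
robot.move_ptp([.45,-.45,.3],down(0));st()
f=shot('top','q3')
shot('side','q3')
g=f.copy()
for b in BAY:
  for s in (1,-1):
    for x in(-.019,-.045):
      u=proj('top',[*IF(b,x,s*.035),.068]);cv2.circle(g,tuple(int(round(k)) for k in u),0,(255,0,0),-1)
cv2.imwrite('pics/q3c.png',cv2.resize(g[100:210,155:315,::-1],(800,550),interpolation=cv2.INTER_NEAREST))
E
```

```text
behind t=48.6 [0.7202 0.0299 0.1645] op 0.0008 F [0.2 0.3 0.4]
bent t=52.0 [0.568  0.0151 0.1074] op 0.0005 F [-1.   1.   0.2]
mid t=52.4 [0.5653 0.0147 0.0955] op 0.0010 F [ 0.4  0.3 -0.2]
press True t=52.7 [0.5645 0.0144 0.0868] op 0.0006 F [-8.3  4.  23.9]
hold t=52.9 [0.5645 0.0144 0.0868] op 0.0004 F [-7.2  1.9 25.2]
up t=53.6 [0.564  0.0148 0.1857] op 0.0004 F [-0.1  0.8 -0.9]
 t=55.4 [ 0.451  -0.449   0.2995] op 0.0003 F [ 0.4 -0.2  0.5]
```

View pics/q3c.png

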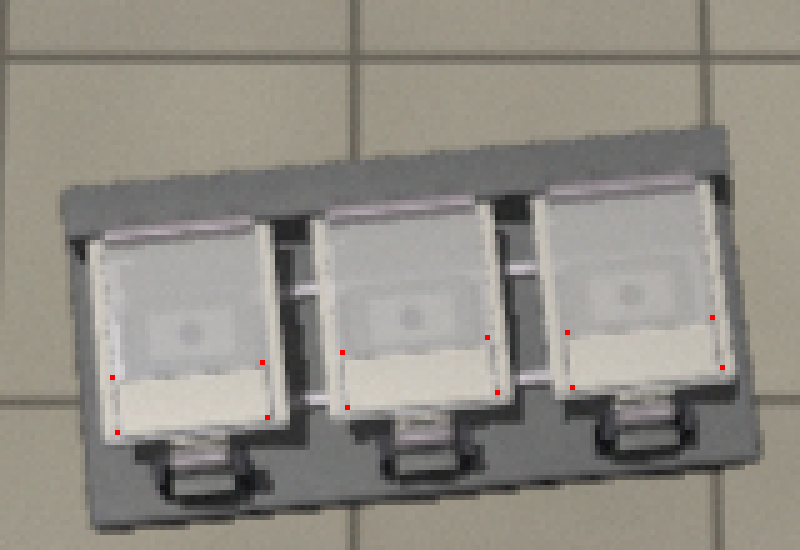

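View pics/q3_top.png

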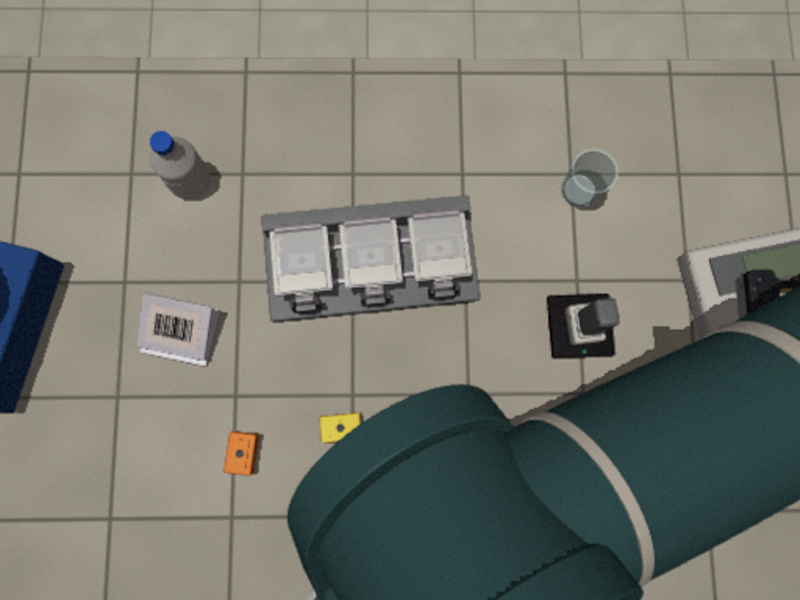

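All three covers are shut and unchanged after release; their bars sit on the predicted corners. The bench has no grey cassettes left. Now the reader, starting with an IK check for the aim pose.

```bash
cat >> act.py <<'E'
RD=np.array([.4895,-.312]);RYAW=.07;GH=.095
LAB=np.array([.4849,.3118,.045]);LY=-.195
def aim(extra=0,flip=False,lean=.42):
    cy,sy=np.cos(LY),np.sin(LY);n=np.array([-np.sin(lean)*cy,-np.sin(lean)*sy,np.cos(lean)])
    y=np.array([-sy,cy,0]);y=-y if flip else y
    return LAB+(.08+GH+extra)*n,np.c_[np.cross(y,-n),y,-n]
E
python3 - <<'E'
from act import *
f=cv2.imread('pics/q3_top_raw.png')[:,:,::-1].copy()
cv2.imwrite('pics/rc.png',cv2.resize(f[180:235,340:405,::-1],(780,660)[:2] if 0 else (650,550),interpolation=cv2.INTER_CUBIC))
print(robot.get_state()['qpos'].round(2) if hasattr(robot.get_state()['qpos'],'round') else robot.get_state()['qpos'])
for fl in(False,True):
  for e in(0,.08):
    q=robot.ik(*aim(e,fl));print(fl,e,None if q is None else np.round(q,2),aim(e,fl)[0])
q=robot.ik([*RD,.107],down(RYAW));print(np.round(q,2))
print('pix handle top pred',proj('top',[*RD,.137]))
E
```

```text
[ 0.06  0.55  1.01  1.51 -0.47  1.34  2.69]
False 0 [-1.1   0.17  0.17  2.08  0.51  0.78  0.09] [0.41489432 0.32562681 0.20479056]
False 0.08 [-0.72  0.06 -0.31  2.01  0.5   0.98  0.09] [0.38289173 0.33194763 0.27783768]
True 0 [-1.89  0.31  1.1   2.1   0.13  0.69 -2.7 ] [0.41489432 0.32562681 0.20479056]
True 0.08 None [0.38289173 0.33194763 0.27783768]
[-0.13  0.64  0.87  1.85 -0.6   0.94  2.66]
pix handle top pred [388.5103202  199.21903997]
```

View pics/rc.png

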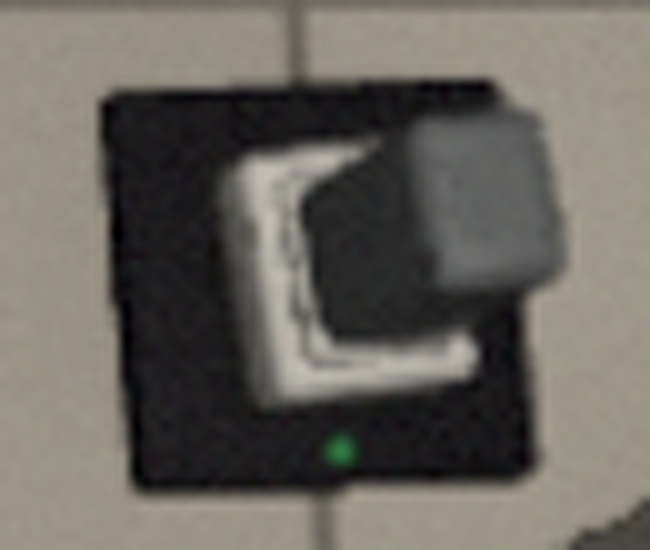

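The predicted handle-top pixel (388.5, 199.2) matches the one seen (388.3, 199.3). IK from here gives q7 near its limit, so I look for a neater arm posture before grasping.

Run:
```python
from act import *
for z in(.107,.25):
  q=robot.ik([*RD,z],down(RYAW+np.pi));print(z,None if q is None else np.round(q,2))
robot.goto_joints([-.1,.417,0,1.614,0,1.111,0]);st()
s=robot.get_state();print(s['tool_rot'].round(2))
for z in(.107,.25):
  for a in (0,np.pi):
    q=robot.ik([*RD,z],down(RYAW+a));print(z,a,None if q is None else np.round(q,2))
for fl in(False,True):
  for e in(0,.08):
    q=robot.ik(*aim(e,fl));print(fl,e,None if q is None else np.round(q,2))
```

```text
0.107 [-0.31  0.89  1.25  1.85 -0.94  1.15 -0.22]
0.25 [-0.35  0.61  1.25  1.73 -0.61  1.26 -0.45]
 t=57.9 [0.624  0.031  0.2245] op 0.0009 F [-0.7 -0.7 -0.1]
[[-0.1  1.  -0. ]
 [ 1.   0.1 -0. ]
 [-0.  -0.  -1. ]]
0.107 0 [ 0.64  0.48 -0.16  1.82  0.1   0.85  2.07]
0.107 3.141592653589793 [ 0.21  0.5   0.4   1.84 -0.25  0.85 -0.78]
0.25 0 [ 0.59  0.32 -0.1   1.7   0.03  1.13  2.13]
0.25 3.141592653589793 [ 0.17  0.33  0.43  1.71 -0.15  1.13 -0.85]
False 0 [-0.59  0.19 -0.4   2.06  0.64  0.84 -0.01]
False 0.08 [-0.62  0.07 -0.41  2.01  0.51  0.99  0.08]
True 0 [-1.89  0.31  1.1   2.1   0.13  0.69 -2.7 ]
True 0.08 None
```

Run:
```python
from act import *
R=down(RYAW+np.pi)
robot.gripper_to(.075)
robot.move_ptp([*RD,.26],R)
robot.move_linear([*RD,.012+GH],.12);st('at')
robot.gripper_to(.02);s=st('grip')
robot.move_linear([*RD,.30],.15);st('up')
shot('side','r1');shot('top','r1')
```

```text
at t=61.9 [ 0.4898 -0.3122  0.1076] op 0.0749 F [-0.8 -0.5 -0.3]
grip t=62.6 [ 0.4895 -0.312   0.107 ] op 0.0320 F [-0.9  0.4 -0.2]
up t=64.0 [ 0.4892 -0.3118  0.2992] op 0.0325 F [-0.   0.  -2.7]
```

View pics/r1_side.png

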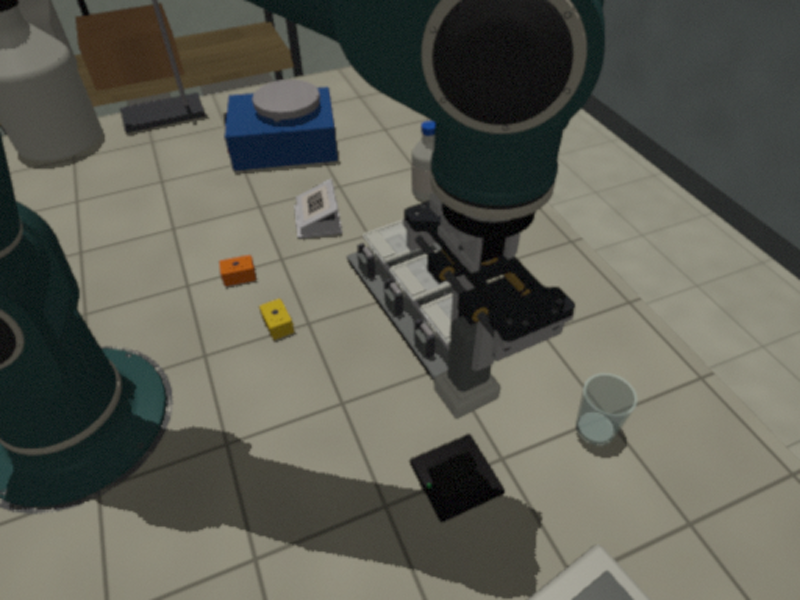

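The reader hangs upright in the gripper at (470,385), opening 32 mm. Now to aim.

Run:
```python
from act import *
p,R=aim(.08)
q=robot.ik(p,R);print(np.round(q,2))
robot.move_ptp(p,R);st('pre')
p,R=aim(0)
robot.move_linear(p,.08);st('aim')
robot.pause(.4)
shot('side','r2');shot('top','r2')
s=st();print(np.abs(s['tool_rot']-R).max(),p)
f=cv2.imread('pics/r2_side_raw.png');cv2.imwrite('pics/r2c.png',cv2.resize(f[60:170,150:270],(720,660)[:2] if 0 else (600,550),interpolation=cv2.INTER_CUBIC))
```

```text
[-0.77  0.06 -0.26  2.01  0.5   0.98  0.09]
pre t=66.5 [0.3836 0.3312 0.2778] op 0.0320 F [ 0.4 -0.  -1.9]
aim t=67.6 [0.4149 0.3259 0.2053] op 0.0323 F [-0.5  0.8 -2.1]
 t=68.1 [0.4149 0.3256 0.2048] op 0.0323 F [-0.1 -0.8 -2.4]
7.806587858768913e-05 [0.41489432 0.32562681 0.20479056]
```

View pics/r2c.png

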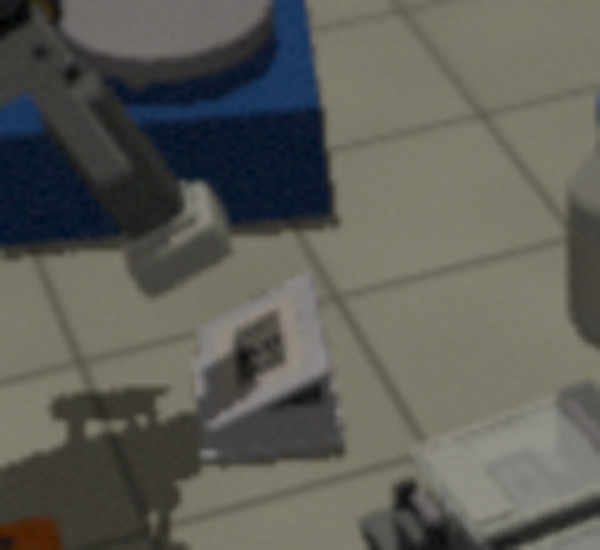

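View pics/r2_top.png

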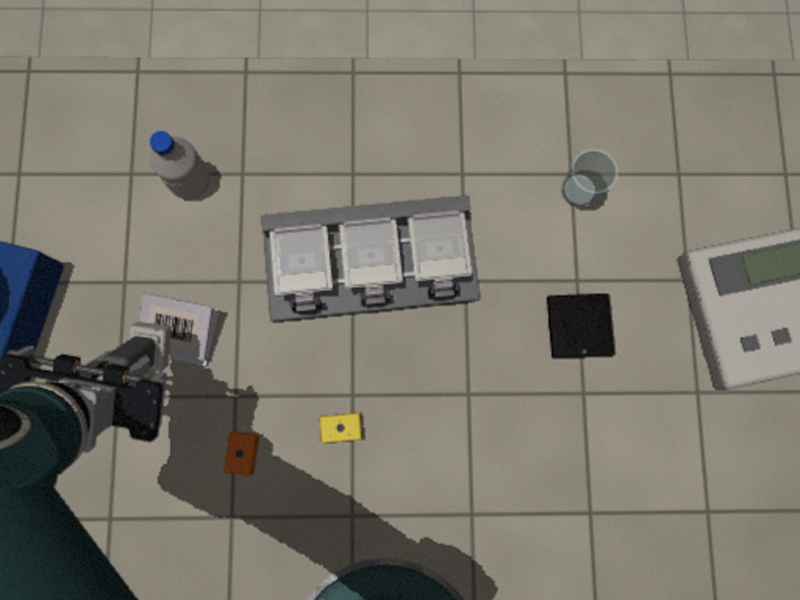

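The reader points along the label's normal. I'll check the projected window corners against the picture, hold for 2.6 s, and re-measure the now uncovered pad.

Run:
```python
from act import *
robot.pause(2.6);s=st('held')
p,R=s['ee_pos'],s['tool_rot'];z=R[:,2]
spot=p+z*(GH+.08);print('spot err mm',(spot-LAB)*1e3)
f=cv2.imread('pics/r2_side_raw.png');k=5;g=cv2.resize(f[60:170,150:270],(600,550),interpolation=cv2.INTER_CUBIC)
t=cv2.imread('pics/r2_top_raw.png');gt=cv2.resize(t[190:250,70:150],(640,480),interpolation=cv2.INTER_CUBIC)
for a in(-1,1):
  for b in(-1,1):
    for h in(0,.028):
      P=p+z*(GH-h)+R[:,0]*.03*a+R[:,1]*.025*b
      u=proj('side',P);cv2.circle(g,(int((u[0]-149.5)*5),int((u[1]-59.5)*5)),3,(0,0,255),-1)
      u=proj('top',P);cv2.circle(gt,(int((u[0]-69.5)*8),int((u[1]-189.5)*8)),3,(0,0,255),-1)
u=proj('side',spot);cv2.circle(g,(int((u[0]-149.5)*5),int((u[1]-59.5)*5)),4,(0,255,0),-1)
u=proj('top',spot);cv2.circle(gt,(int((u[0]-69.5)*8),int((u[1]-189.5)*8)),4,(0,255,0),-1)
cv2.imwrite('pics/r3s.png',g);cv2.imwrite('pics/r3t.png',gt)
im=t[:,:,::-1].copy()
up=cv2.resize(im,None,fx=4,fy=4,interpolation=cv2.INTER_CUBIC);hh=cv2.cvtColor(up,cv2.COLOR_RGB2HSV)
m=(hh[...,2]<75).astype(np.uint8)
for c in cv2.findContours(m,cv2.RETR_EXTERNAL,cv2.CHAIN_APPROX_NONE)[0]:
    cc=(c.astype(float)+.5)/4-.5;x=cc.mean((0,1))
    if cv2.contourArea(c)>8000 and 340<x[0]<405 and 180<x[1]<240:
        o=rect('top',cc,.012);print('pad',x,o)
```

```text
held t=70.7 [0.4149 0.3256 0.2048] op 0.0317 F [-0.3  0.9 -1.4]
spot err mm [-0.0153128  -0.00253005 -0.01792218]
pad [371.12660514 208.25862761] (array([ 0.48886549, -0.30949822]), array([0.10103344, 0.10293704]), np.float32(-1.5295112))
```

View pics/r3s.png

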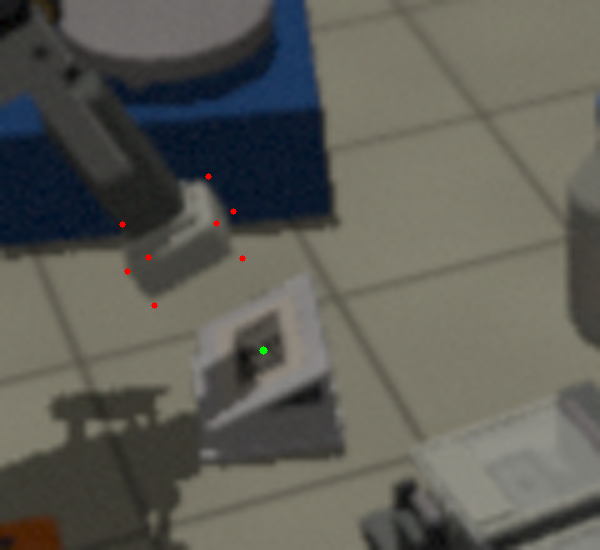

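View pics/r3t.png

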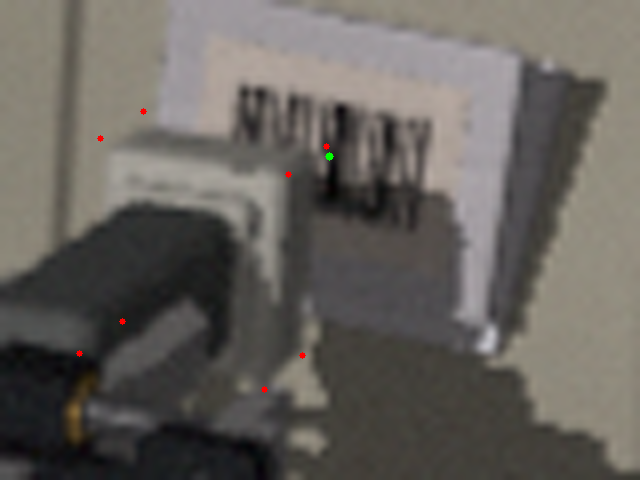

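The spot was held within 0.02 mm of the target for over 3 s. The foot's centre in the side view agrees with the prediction to about 1 px; its corners lie inside the predicted ones, as a rounded foot would. The pad measures (0.489, −0.310), consistent with where I picked the reader up, so it goes back to the same pose.

Run:
```python
from act import *
R=down(RYAW+np.pi)
p,Ra=aim(.08)
robot.move_linear(p,.15)
robot.move_ptp([*RD,.28],R);st('over')
shot('side','s0')
robot.move_linear([*RD,.13],.15)
hit=robot.move_linear([*RD,.1065],.03,threshold=5);st(f'down {hit}')
robot.gripper_to(.075);st('open')
robot.move_linear([*RD,.28],.12);st()
robot.goto_joints([-1.278, 0.417, -0.01, 1.614, 0.005, 1.111, -0.053]);st('home')
shot('side','s1');shot('top','s1')
f=cv2.imread('pics/s1_top_raw.png')
cv2.imwrite('pics/s1c.png',cv2.resize(f[180:235,340:405],(650,550),interpolation=cv2.INTER_CUBIC))
```

```text
over t=73.7 [ 0.4901 -0.3109  0.2798] op 0.0325 F [-0.6 -0.4 -2.4]
down True t=75.7 [ 0.4892 -0.3119  0.1069] op 0.0318 F [-0.8  0.6  7.4]
open t=76.5 [ 0.4889 -0.3115  0.1065] op 0.0747 F [ 0.   0.6 -0. ]
 t=78.1 [ 0.4893 -0.3119  0.2794] op 0.0750 F [ 0.2 -0.5 -0.7]
home t=81.4 [0.206  0.5897 0.2245] op 0.0749 F [ 0.1 -0.   1. ]
```

View pics/s1_side.png

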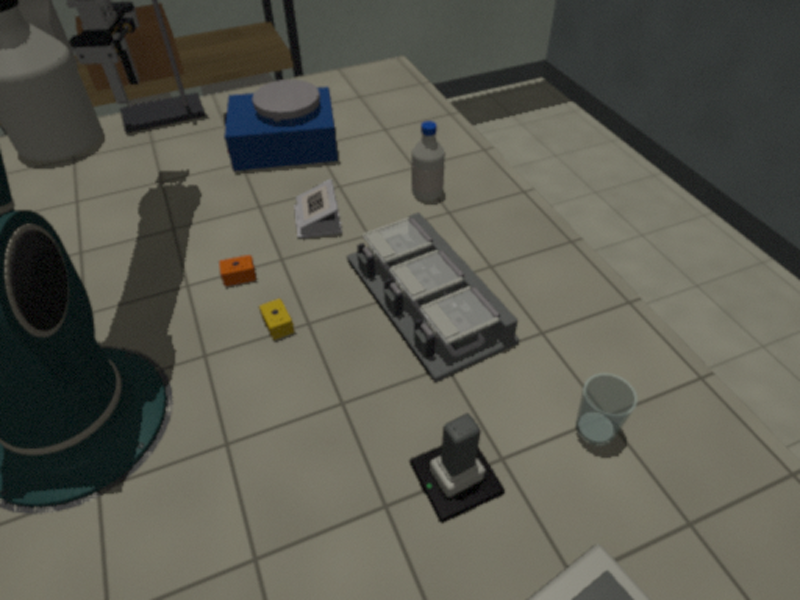

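View pics/s1_top.png

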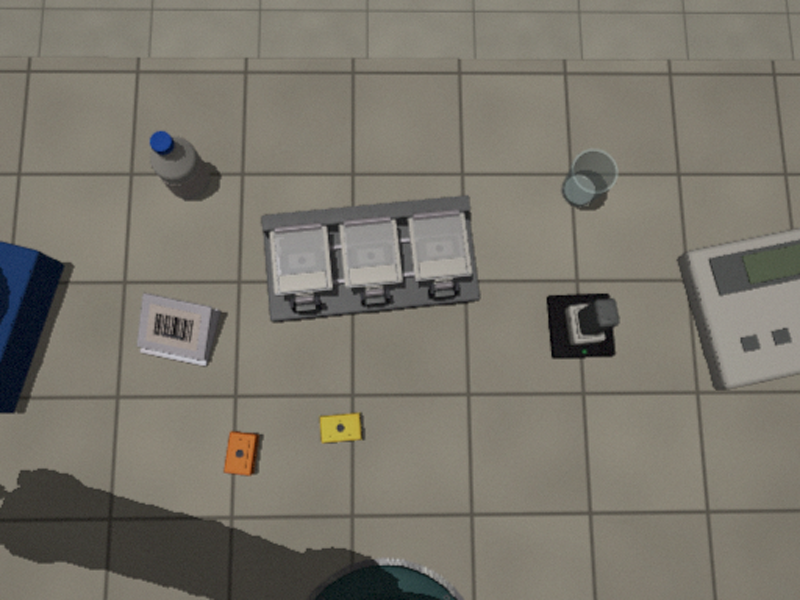

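View pics/s1c.png

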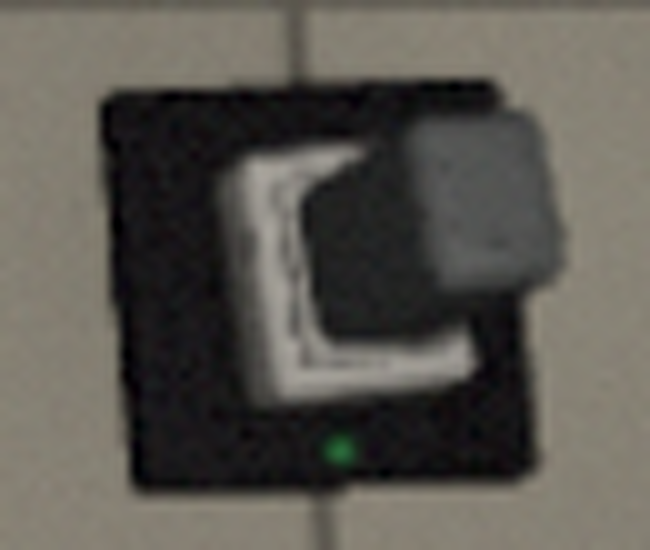

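The final pictures show the reader upright, with its handle top at crop (488,198) as before the grasp. All three covers are shut with the cassettes inside, and the bottle, beaker and look-alikes have not moved. Handing in.

```bash
python3 -c "
from rig import robot
robot.sign_off()"
```

```text
the job is handed in; nothing more can be done
```

The job is done and handed in at about 81 s of the 192 s allowed; the hand-in reports no verdict.

- **Cassettes:** There were three grey cassettes. One lies flat in each bay, with centres within about 2.6 mm of the bay centres. I left the orange and yellow look-alikes alone.
- **Covers:** All three are shut, and their pressing bars sat where shut covers should in the check picture. They were still flat in the final pictures. The middle cover sprang back after the first press, which a false force reading stopped early. I pressed it again and it held.
- **Label reader:** I aimed it square to the label from 80 mm and held it for about 3 s, with the computed aim point within 0.1 mm of the measured label centre. In the pictures the foot's centre matched its expected place to about 1 pixel. The foot's corners lay about 3 mm inside the predicted ones, which I put down to a rounded foot. The pictures are too coarse to rule out a tilt of a degree or two.
- **Reader return and bystanders:** The reader stands upright on its pad, at the same pixels as at the start. The bottle and beaker did not move, and I saw no knocked cassette.

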